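Tip the biscuits into their box and hang up the tray

ROBOT

A 6-joint arm with a two-finger parallel gripper is mounted at the origin on a cart in front of the work surface, level with it; the furniture and walls round the work are solid. World frame = base frame: x ahead of the robot, y to its left, z up, the work surface at z = 0. Lengths are in m, angles in rad, forces in N, time in s.
With the tool pointing down it reaches from about 0.3 to 0.775 m from the base axis. Payload 14.6 kg.
Tool frame: the origin (TCP) lies between the finger pads; the fingertips stand 8 mm ahead of it and the grasp point (between the pads) lies 11 mm behind it; z points along the fingers, y is the direction in which the jaws open and shut (so a half turn about z gives the same grasp; the last joint's range is limited). The gripper opens to 94 mm and grips with 3 to 60 N. Pads are 16 mm wide; open, the fingers measure 119 mm over their backs; the gripper's body (75 mm by 177 mm) begins 78 mm behind the grasp point.
Start: joints at [-1.227, 0.3, 1.521, -0, 1.321, -0.067], TCP at [0.22, -0.504, 0.192] pointing down, gripper open.
Joint ranges: [-3.03, 3.03], [-0.79, 2.21], [0.23, 2.52], [-1.04, 4.18], [0, 3.07], [-2.55, 2.55]. Speed limits (rad/s): [2.22, 2.22, 2.57, 3.14, 3.14, 3.14].

INTERFACE

Orientations are given as [roll, pitch, yaw] about the fixed x, y, z axes, in that order (R = Rz(yaw) Ry(pitch) Rx(roll)).
In Python, from station import ctrl, viewer, workorder gives the robot as it stands.
- The arm moves only by the tool play_rows, never from a script. Its argument "commands" is a list of rows, each an object of numbers: "dx", "dy", "dz": the shift along the tool's x, y, z in m; "ax", "ay", "az": the turn, a rotation vector about the tool's x, y, z in degrees. In form: [{"dx": .., "dy": .., "dz": .., "ax": .., "ay": .., "az": ..}, ...]. A call has exactly 5 rows; each row shifts and turns the pose as measured when the row begins, along the tool's axes as they then stand; what a row does not reach is not made up. A row lasts 1/12 s, in which the tool goes at most 41.7 mm and 7.16 degrees, less where a joint would pass 70% of its speed; a pose out of reach is approached as far as the arm can. A call with a gripper value outside its range is refused whole. "claw" is the opening, from 0 (shut) to 1 (fully open), set as the call begins (left out, the last holds). The fingers move at their own pace and stop on an object; "squeeze" is the grip in N (left out, the last holds). Time passes only in rows, so rows that do not move let the fingers close, or fill a call up. It gives the time, the measured TCP pose, the force and the opening at its end, in the units of the state.
- ctrl.get_obs(): the state, without advancing time (a new reading comes with each control period).
- viewer.camera(name): name is "scene" or "top" or "wrist"; returns the picture (420x560x3 uint8, red, green, blue); there is no depth.
- viewer.camera_model(name): a dict with "K" (3x3 intrinsics, pixels), "dist_coeffs" ([k1, k2, p1, p2, k3] as OpenCV has them; the pictures are not rectified), "pose" (4x4, takes a point from camera to world coordinates); the wrist camera has in their place "T_tool_cam" (4x4, takes a point from camera to tool coordinates, whose origin is the TCP and whose axes are the flange's). Camera axes: x right, y down, z forward; pixel columns grow to the right and rows downward; lengths in m; the calibration is good to about 2 mm. A picture is of the moment at which its call begins: read the wrist's pose just before it. camera_model takes no time and is no camera call.
- workorder.hand_in(): hands the job in, once; it reports no verdict.
The state is a dict: "time_s": time; "qpos": joint angles; "joint_vel": joint speeds; "tau": joint torques, N m; "ee_pos": TCP position; "eef_rot": TCP orientation; "force": force on the tool from outside, world axes, zero at the start; "moment": the same for the moment, N m; "grip_width": finger opening in m.
Only numpy, scipy, OpenCV 4.12 (cv2) and the standard library are available. Lean on these libraries where they do the work, as an engineer would, in place of code of your own. Each camera call takes 0.05 s, during which the arm holds its last target. There are 200 camera calls.

TASK

Lift the little serving tray by its wooden grip and tip it close above the open wooden box so that all three biscuits slide off its open side into the box; do not touch the biscuits with the gripper, and do not throw them or drop them from a height. Then hang the empty tray by its bail on the upward-slanted arm of the stand, well past the tip so that it stays hanging freely, and let go. Do not push or knock over the milkshake, pitcher, tasting glass or spice jar.

Things in the scene. Friction and masses are not known exactly. Their poses are not given: they have to be found in the camera images.
- tray: loose steel serving tray, 0.28 kg, 110 (x) by 130 (y) mm; origin: centre of its underside, z up. Floor 4 mm thick; walls 22 mm high, 4 mm thick at -x and +-y; the +x side is the open lip, no wall. A bail (arch of steel strap 14 mm wide in x) spans it from wall to wall over x = 0 and carries an upright wooden grip. Smooth: biscuits begin to slide at 15 to 24 degrees of tilt
- tray_bail (a point): on the tray: underside of the bail's apex, 82 mm above the tray's origin (the strap falls to 74 mm at the sides); this rests on the peg when hung
- tray_grip (a point): on the tray: a good grasp height, 120 mm above the tray's origin, in the upright dark wooden grip: 16 (x) by 50 (y) mm, standing on the bail's apex from 90 to 140 mm above the origin; grasp it across its 16 mm. Axes as the tray's. On the peg, open the fingers only some way to let go, as the rising peg lies just under them, then rise
- tray_lip (a point): on the tray: middle of the open lip's edge on the floor, 55 mm from the tray's centre along tray +x, 4 mm up
- biscuit0: loose shortbread finger, 60 (x) by 28 (y) by 20 mm, 35 g, starting flat on the tray; origin: centre of its underside
- biscuit1: loose shortbread finger, 60 (x) by 28 (y) by 20 mm, 35 g, starting flat on the tray; origin: centre of its underside
- biscuit2: loose shortbread finger, 60 (x) by 28 (y) by 20 mm, 35 g, starting flat on the tray; origin: centre of its underside
- box: open wooden box, fixed, 120 (x) by 170 (y) by 60 mm high outside, walls and floor 5 mm; origin: centre of its underside; its long side is along its y
- stand: fixed stand: square 110 mm base plate 8 mm thick, vertical post 16 mm thick and about 116 mm high; origin: centre of its underside. A slanted arm leaves the post top towards the stand's -x (towards the robot), rising 25 degrees. To its right is the coffee machine: keep the wrist clear of its steam knob (at x 0.58, y -0.27, z 0.39 to 0.44) and group handle (x from 0.55, y -0.39, z 0.26 to 0.30)
- peg_arm: the stand's slanted round arm, 12 mm thick; origin: its axis at the post, 110 mm above the worktop; z points out along the arm, 25 degrees above horizontal. A stop collar 26 mm wide ends 94 mm along; the free peg runs from there to the rounded tip 162 mm along. The bail hangs on this free part; either side of the tray may face the post
- peg_seat (a point): on the arm's axis at the outer face of the stop collar, 150 mm above the worktop
- peg_tip (a point): the tip of the arm, 179 mm above the worktop, 62 mm out from peg_seat horizontally
- knock_box: fixed round black bin, about 125 mm wide, 105 mm high; origin: centre of its underside; part of the room, always in the same place
- milkshake: loose bystander: lidded milkshake cup, about 109 mm wide and 165 mm high; origin: centre of its underside
- pitcher: loose bystander: steel milk pitcher, 67 by 94 by 92 mm high; origin: in its underside
- glass: loose bystander: tasting glass, 62 mm wide, 86 mm high; origin: centre of its underside
- spice_jar: loose bystander: spice jar, 42 mm wide, 96 mm high; origin: centre of its underside

How it is judged:
By the outcome, as a careful person would: the job done as asked, in the order asked, and still so for the second after the job is handed in, with the robot touching nothing.
It also fails if it takes over 61 s, if anything falls off the work surface, if the arm or the gripper's body presses on something with over 40 N, if the wrist force passes 120 N, or if a joint passes its speed limit or range.

## Working session

There is one attempt and no reset: what is moved stays moved. The work goes in short steps, Python scripts to look and compute and a tool call to move; the robot and the scene stay as the last step left them, time stands still between calls to the robot, and variables do not carry over. Pictures are saved under pics/ and viewed, about 8 in all and at most 12, crops included, and the job is handed in when it is done.

Besides the shell and the picture viewer there is one more tool, called after "Emit:" as name(argument=value, ...), one argument or row to a line, values as JSON. play_rows: Moves the arm, as the interface text tells. Its arguments: {"type":"object","properties":{"commands":{"type":"array","items":{"type":"object","properties":{"dx":{"type":"number"},"dy":{"type":"number"},"dz":{"type":"number"},"ax":{"type":"number"},"ay":{"type":"number"},"az":{"type":"number"}}}},"claw":{"type":"number"},"squeeze":{"type":"number"}},"required":["commands"]}

```bash
ls; mkdir -p pics
python3 - <<'E'
from station import ctrl, viewer
import cv2,numpy as np
np.set_printoptions(precision=4,suppress=True)
print(ctrl.get_obs())
for n in ["scene","top","wrist"]:
    im=viewer.camera(n); cv2.imwrite(f"pics/{n}0.png",im[:,:,::-1])
    print(n,viewer.camera_model(n))
E
```

```text
pics
{'time_s': 0.0, 'qpos': array([-1.2266,  0.3005,  1.5216,  0.    ,  1.3207, -0.0666]), 'joint_vel': array([ 0.0012,  0.0001, -0.0001,  0.0006, -0.0011, -0.0008]), 'tau': array([  0.0024, -53.1805, -35.2727,   0.0708,   0.0245,  -0.0001]), 'ee_pos': array([ 0.2195, -0.504 ,  0.1915]), 'eef_rot': array([-3.1404, -0.0001,  0.4108]), 'force': array([-0.6184,  0.3449, -0.2024]), 'moment': array([-0.0421, -0.0485, -0.0358]), 'grip_width': 0.09423449816357361}
scene {'K': array([[457.5724,   0.    , 286.0558],
       [  0.    , 457.5724, 211.9519],
       [  0.    ,   0.    ,   1.    ]]), 'dist_coeffs': array([0.0017, 0.    , 0.    , 0.    , 0.    ]), 'pose': array([[-0.6832, -0.4633,  0.5644, -0.1843],
       [-0.7302,  0.437 , -0.5252,  0.6505],
       [-0.0033, -0.771 , -0.6369,  1.0587],
       [ 0.    ,  0.    ,  0.    ,  1.    ]])}
top {'K': array([[473.4997,   0.    , 280.1723],
       [  0.    , 473.4997, 210.3147],
       [  0.    ,   0.    ,   1.    ]]), 'dist_coeffs': array([-0.1655,  0.    ,  0.    ,  0.    ,  0.    ]), 'pose': array([[-0.0272, -0.9902,  0.1373,  0.398 ],
       [-0.9996,  0.0255, -0.0142, -0.0752],
       [ 0.0105, -0.1377, -0.9904,  1.4881],
       [ 0.    ,  0.    ,  0.    ,  1.    ]])}
wrist {'K': array([[305.8257,   0.    , 282.7396],
       [  0.    , 305.8257, 208.1341],
       [  0.    ,   0.    ,   1.    ]]), 'dist_coeffs': array([0.0002, 0.    , 0.    , 0.    , 0.    ]), 'T_tool_cam': array([[ 0.0011, -0.9711, -0.2386,  0.0696],
       [ 1.    ,  0.0011,  0.    ,  0.0003],
       [ 0.0003, -0.2386,  0.9711, -0.1936],
       [ 0.    ,  0.    ,  0.    ,  1.    ]])}
```

View pics/scene0.png

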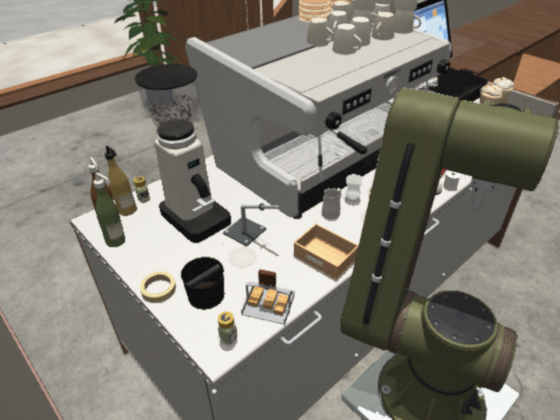

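View pics/top0.png

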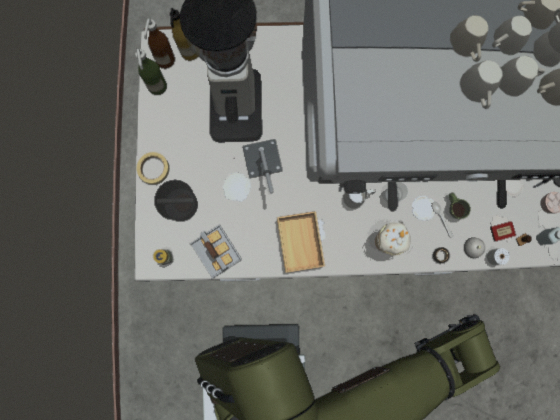

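The top view has the tray at (215,250), the box at (300,243), the stand base at (262,158) with its arm reaching to (264,205), the jar at (162,257), the milkshake at (394,238) and the pitcher/glass at (357,190) and (395,193). I'll zoom in for corners.

Run:
```python
import cv2
t=cv2.imread("pics/top0.png")[130:285,140:340]; cv2.imwrite("pics/topc.png",cv2.resize(t,None,fx=4,fy=4,interpolation=cv2.INTER_CUBIC)[:600])
s=cv2.imread("pics/scene0.png")[190:330,210:370]; cv2.imwrite("pics/scenec.png",cv2.resize(s,None,fx=4,fy=4,interpolation=cv2.INTER_CUBIC))
```

```text
(no output)
```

View pics/topc.png

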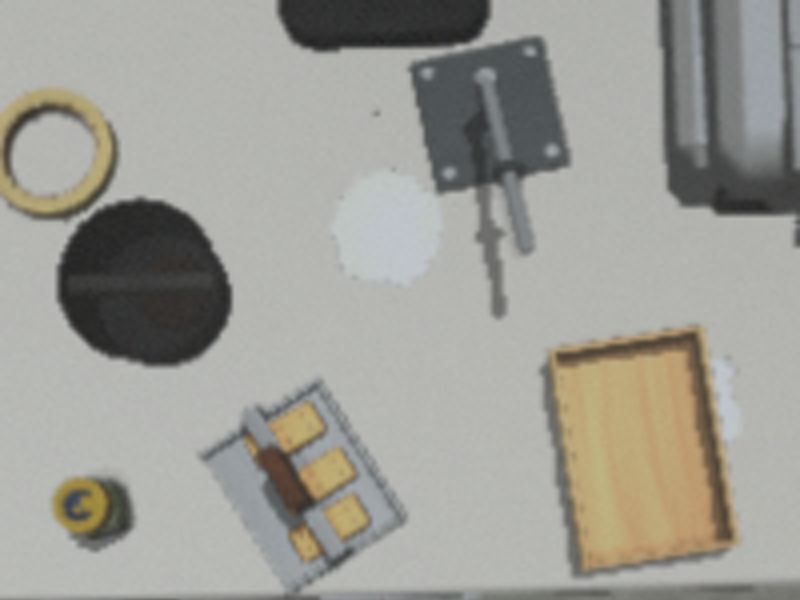

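View pics/scenec.png

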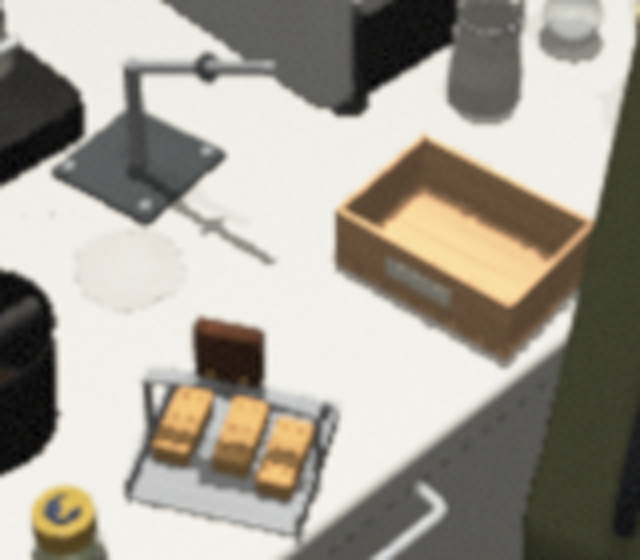

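```bash
cat > h.py <<'E'
import numpy as np, cv2
from station import ctrl, viewer
from scipy.spatial.transform import Rotation as R
np.set_printoptions(precision=4,suppress=True)
def Tt(o=None):
    o=o or ctrl.get_obs(); T=np.eye(4); T[:3,:3]=R.from_euler('xyz',o['eef_rot']).as_matrix(); T[:3,3]=o['ee_pos']; return T
def campose(n,o=None):
    m=viewer.camera_model(n); return m, (m['pose'] if 'pose' in m else Tt(o)@m['T_tool_cam'])
def ray(n,px,o=None):
    m,P=campose(n,o)
    u=cv2.undistortPoints(np.array(px,float).reshape(-1,1,2),m['K'],m['dist_coeffs']).reshape(-1,2)
    d=np.c_[u,np.ones(len(u))]@P[:3,:3].T
    return P[:3,3],d
def onz(n,px,z,o=None):
    c,d=ray(n,px,o); return c+d*((z-c[2])/d[:,2])[:,None]
def proj(n,pts,o=None):
    m,P=campose(n,o); Q=np.linalg.inv(P)
    return cv2.projectPoints(np.array(pts,float).reshape(-1,3),cv2.Rodrigues(Q[:3,:3])[0],Q[:3,3],m['K'],m['dist_coeffs'])[0].reshape(-1,2)
def tri(n1,p1,n2,p2,o=None):
    c1,d1=ray(n1,p1,o);c2,d2=ray(n2,p2,o);out=[]
    for a,b in zip(d1,d2):
        s=np.linalg.lstsq(np.c_[a,-b],c2-c1,rcond=None)[0]; p,q=c1+a*s[0],c2+b*s[1]; out.append([*(p+q)/2,np.linalg.norm(p-q)])
    return np.array(out)
E
python3 - <<'E'
from h import *
t=lambda L:np.array(L)/4+[139.6,129.6]
s=lambda L:np.array(L)/4+[209.6,189.6]
b=onz("top",t([(550,350),(700,327),(735,542),(580,572)]),.06);print("box",b,b.mean(0),np.linalg.norm(np.diff(b,axis=0),axis=1))
b=onz("top",t([(410,65),(540,37),(569,162),(440,190)]),.008);print("base",b,b.mean(0))
print("tip",onz("top",t([(527,252)]),.176), tri("top",t([(527,250)]),"scene",s([(274,67)])))
print("post",onz("top",t([(485,73)]),.12),"collar",onz("top",t([(511,168)]),.145),tri("top",t([(511,168)]),"scene",s([(210,67)])))
for z in (0.004,.022):
  b=onz("top",t([(200,458),(320,380),(405,520),(290,590)]),z);print("tray",b,b.mean(0),np.linalg.norm(np.diff(b,axis=0),axis=1))
  b=onz("scene",s([(130,495),(300,530),(335,405)]),z);print("trayS",b)
print("grip",tri("top",t([(258,450),(290,515)]),"scene",s([(195,322),(263,334)])))
print("griptop",onz("top",t([(269,447),(298,507)]),.14))
print("jar",onz("top",t([(80,505)]),.096),"milk",onz("top",[(394,238)],.165),"pitch",onz("top",[(357,188)],.09),"glass",onz("top",[(396,193)],.086))
print("knock",onz("top",t([(145,282)]),.105))
E
```

```text
box [[ 0.5755 -0.0857  0.06  ]
 [ 0.5902 -0.2005  0.06  ]
 [ 0.4263 -0.2211  0.06  ]
 [ 0.4072 -0.1038  0.06  ]] [ 0.4998 -0.1528  0.06  ] [0.1157 0.1652 0.1188]
base [[ 0.8165  0.0208  0.008 ]
 [ 0.8372 -0.0847  0.008 ]
 [ 0.7329 -0.1053  0.008 ]
 [ 0.7127 -0.0018  0.008 ]] [ 0.7748 -0.0428  0.008 ]
tip [[ 0.6309 -0.0705  0.176 ]] [[ 0.6299 -0.0717  0.1825  0.0034]]
post [[ 0.7771 -0.0423  0.12  ]] collar [[ 0.6986 -0.0603  0.145 ]] [[ 0.6959 -0.0619  0.1495  0.0045]]
tray [[0.5038 0.1916 0.004 ]
 [0.5633 0.0959 0.004 ]
 [0.4515 0.0307 0.004 ]
 [0.399  0.1216 0.004 ]] [0.4794 0.11   0.004 ] [0.1127 0.1294 0.105 ]
trayS [[0.5046 0.1826 0.004 ]
 [0.3993 0.1149 0.004 ]
 [0.4646 0.0183 0.004 ]]
tray [[0.5025 0.1884 0.022 ]
 [0.5613 0.0939 0.022 ]
 [0.4509 0.0294 0.022 ]
 [0.399  0.1192 0.022 ]] [0.4784 0.1077 0.022 ] [0.1113 0.1278 0.1037]
trayS [[0.4928 0.1905 0.022 ]
 [0.3893 0.124  0.022 ]
 [0.4535 0.0291 0.022 ]]
grip [[0.497  0.123  0.1458 0.0041]
 [0.4509 0.1006 0.1532 0.0016]]
griptop [[0.5009 0.1174 0.14  ]
 [0.4576 0.0971 0.14  ]]
jar [[0.4643 0.2652 0.096 ]] milk [[ 0.494  -0.4146  0.165 ]] pitch [[ 0.654  -0.3291  0.09  ]] glass [[ 0.6366 -0.4493  0.086 ]]
knock [[0.6285 0.2145 0.105 ]]
```

```bash
cat >> h.py <<'E'
from scipy.spatial.transform import Slerp
def plan(p,Rt,n,T=None):
    "n equal steps from the present pose to (p,Rt); rows in tool axes (mm, deg)"
    T=Tt() if T is None else T
    S=Slerp([0,1],R.from_matrix([T[:3,:3],Rt])); cur=T
    for i in range(1,n+1):
        N=np.eye(4);N[:3,:3]=S(i/n).as_matrix();N[:3,3]=T[:3,3]+(np.array(p)-T[:3,3])*i/n
        D=np.linalg.inv(cur)@N
        print(i,np.round(D[:3,3]*1000,1),np.round(np.degrees(R.from_matrix(D[:3,:3]).as_rotvec()),2)); cur=N
def down(yawdeg): return R.from_euler('xyz',[np.pi,0,np.radians(yawdeg)]).as_matrix()
E
python3 - <<'E'
from h import *
plan([.32,-.26,.28],down(28),10)
T=np.eye(4);T[:3,:3]=down(28);T[:3,3]=[.32,-.26,.28]
plan([.478,.105,.27],down(32),15,T)
E
```

```text
1 [ 19.  -18.4  -8.8] [-0.   -0.   -0.45]
2 [ 19.1 -18.2  -8.8] [-0.   -0.   -0.45]
3 [ 19.2 -18.1  -8.8] [-0.   -0.   -0.45]
4 [ 19.4 -17.9  -8.8] [-0.   -0.   -0.45]
5 [ 19.5 -17.8  -8.8] [-0.   -0.   -0.45]
6 [ 19.7 -17.6  -8.8] [-0.   -0.   -0.45]
7 [ 19.8 -17.5  -8.8] [-0.   -0.   -0.45]
8 [ 19.9 -17.3  -8.8] [-0.   -0.   -0.45]
9 [ 20.1 -17.1  -8.8] [-0.   -0.   -0.45]
10 [ 20.2 -17.   -8.8] [-0.   -0.   -0.45]
1 [ 20.7 -16.5   0.7] [ 0.    0.   -0.27]
2 [ 20.8 -16.4   0.7] [ 0.    0.   -0.27]
3 [ 20.9 -16.3   0.7] [-0.    0.   -0.27]
4 [ 21.  -16.2   0.7] [-0.    0.   -0.27]
5 [ 21.  -16.2   0.7] [ 0.    0.   -0.27]
6 [ 21.1 -16.1   0.7] [ 0.    0.   -0.27]
7 [ 21.2 -16.    0.7] [ 0.    0.   -0.27]
8 [ 21.3 -15.9   0.7] [-0.    0.   -0.27]
9 [ 21.3 -15.8   0.7] [ 0.    0.   -0.27]
10 [ 21.4 -15.7   0.7] [-0.    0.   -0.27]
11 [ 21.5 -15.6   0.7] [ 0.    0.   -0.27]
12 [ 21.5 -15.5   0.7] [-0.    0.   -0.27]
13 [ 21.6 -15.4   0.7] [ 0.    0.   -0.27]
14 [ 21.7 -15.3   0.7] [ 0.    0.   -0.27]
15 [ 21.8 -15.2   0.7] [ 0.    0.   -0.27]
```

Emit:
play_rows(
  commands=[
    {"dx": 0.019, "dy": -0.018, "dz": -0.018, "az": -0.5},
    {"dx": 0.019, "dy": -0.018, "dz": -0.018, "az": -0.5},
    {"dx": 0.019, "dy": -0.018, "dz": -0.018, "az": -0.5},
    {"dx": 0.019, "dy": -0.018, "dz": -0.018, "az": -0.5},
    {"dx": 0.019, "dy": -0.018, "dz": -0.018, "az": -0.5},
  ],
  claw=1,
)

```text
validation failed for argument at $.co...
```

Emit:
play_rows(
  commands=[
    {"dx": 0.024, "dy": -0.02, "dz": 0, "az": -0.5},
    {"dx": 0.024, "dy": -0.02, "dz": 0, "az": -0.5},
    {"dx": 0.024, "dy": -0.02, "dz": 0, "az": -0.5},
    {"dx": 0.024, "dy": -0.02, "dz": 0, "az": -0.5},
    {"dx": 0.024, "dy": -0.02, "dz": 0, "az": -0.5},
  ],
)

```text
validation failed for argument at $.co...
```

Emit:
play_rows(
  commands=[
    {"dx": 0.024, "dy": -0.02, "dz": 0, "az": -0.3},
    {"dx": 0.024, "dy": -0.02, "dz": 0, "az": -0.3},
    {"dx": 0.024, "dy": -0.02, "dz": 0, "az": -0.3},
    {"dx": 0.024, "dy": -0.02, "dz": 0, "az": -0.3},
    {"dx": 0.024, "dy": -0.02, "dz": 0, "az": -0.3},
  ],
)

```text
validation failed for argument at $.co...
```

Emit:
play_rows(
  commands=[
    {"dx": 0.019, "dy": -0.018, "dz": -0.018, "ax": 0.0, "ay": 0.0, "az": -0.5},
    {"dx": 0.019, "dy": -0.018, "dz": -0.018, "ax": 0.0, "ay": 0.0, "az": -0.5},
    {"dx": 0.019, "dy": -0.018, "dz": -0.018, "ax": 0.0, "ay": 0.0, "az": -0.5},
    {"dx": 0.019, "dy": -0.018, "dz": -0.018, "ax": 0.0, "ay": 0.0, "az": -0.5},
    {"dx": 0.019, "dy": -0.018, "dz": -0.018, "ax": 0.0, "ay": 0.0, "az": -0.5},
  ],
  claw=1.0,
)

```text
time_s: 0.57
ee_pos: [0.2674, -0.3796, 0.2789]
eef_rot: [-3.129, -0.0, 0.451]
force: [0.6, -0.5, 0.3]
grip_width: 0.0937
```

Emit:
play_rows(
  commands=[
    {"dx": 0.024, "dy": -0.02, "dz": 0.0, "ax": 0.0, "ay": 0.0, "az": -0.5},
    {"dx": 0.024, "dy": -0.02, "dz": 0.0, "ax": 0.0, "ay": 0.0, "az": -0.5},
    {"dx": 0.024, "dy": -0.02, "dz": 0.0, "ax": 0.0, "ay": 0.0, "az": -0.5},
    {"dx": 0.024, "dy": -0.02, "dz": 0.0, "ax": 0.0, "ay": 0.0, "az": -0.5},
    {"dx": 0.024, "dy": -0.02, "dz": 0.0, "ax": 0.0, "ay": 0.0, "az": -0.5},
  ],
)

```text
time_s: 0.98
ee_pos: [0.3309, -0.2305, 0.2837]
eef_rot: [-3.135, -0.002, 0.494]
force: [0.4, -0.1, 0.3]
grip_width: 0.094
```

Emit:
play_rows(
  commands=[
    {"dx": 0.024, "dy": -0.02, "dz": 0.0, "ax": 0.0, "ay": 0.0, "az": -0.5},
    {"dx": 0.024, "dy": -0.02, "dz": 0.0, "ax": 0.0, "ay": 0.0, "az": -0.5},
    {"dx": 0.024, "dy": -0.02, "dz": 0.0, "ax": 0.0, "ay": 0.0, "az": -0.5},
    {"dx": 0.024, "dy": -0.02, "dz": 0.0, "ax": 0.0, "ay": 0.0, "az": -0.5},
    {"dx": 0.024, "dy": -0.02, "dz": 0.0, "ax": 0.0, "ay": 0.0, "az": -0.5},
  ],
)

```text
time_s: 1.4
ee_pos: [0.3872, -0.0767, 0.2847]
eef_rot: [-3.135, -0.002, 0.539]
force: [0.6, -0.4, -0.7]
grip_width: 0.0944
```

Emit:
play_rows(
  commands=[
    {"dx": 0.024, "dy": -0.02, "dz": 0.0, "ax": 0.0, "ay": 0.0, "az": 0.0},
    {"dx": 0.024, "dy": -0.02, "dz": 0.0, "ax": 0.0, "ay": 0.0, "az": 0.0},
    {"dx": 0.024, "dy": -0.02, "dz": 0.0, "ax": 0.0, "ay": 0.0, "az": 0.0},
    {"dx": 0.0, "dy": 0.0, "dz": 0.0, "ax": 0.0, "ay": 0.0, "az": 0.0},
    {"dx": 0.0, "dy": 0.0, "dz": 0.0, "ax": 0.0, "ay": 0.0, "az": 0.0},
  ],
)

```text
time_s: 1.82
ee_pos: [0.4191, 0.0216, 0.2847]
eef_rot: [-3.134, -0.002, 0.546]
force: [-1.1, 0.0, 0.9]
grip_width: 0.0941
```

Run:
```python
from h import *
o=ctrl.get_obs(); print(o['ee_pos'],o['eef_rot'],o['qpos'],o['time_s'])
im=viewer.camera("wrist"); cv2.imwrite("pics/w1.png",im[:,:,::-1]); np.save("o1.npy",o,allow_pickle=True)
print(proj("wrist",[[.478,.107,.14],[.478,.107,0]],o))
```

```text
[0.4191 0.0216 0.2847] [-3.1345 -0.002   0.5458] [-0.0407 -0.0575  1.707   0.0071  1.4944  0.9838] 1.8167
[[243.2766 108.7293]
 [255.6554 116.1133]]
```

View pics/w1.png

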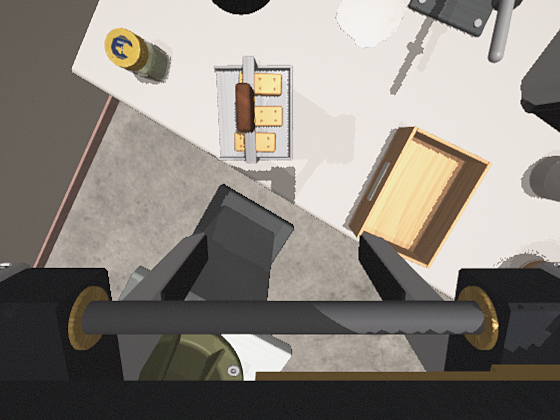

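Run:
```python
import cv2
t=cv2.imread("pics/w1.png")[45:180,195:315]; cv2.imwrite("pics/w1c.png",cv2.resize(t,None,fx=4.4,fy=4.4,interpolation=cv2.INTER_CUBIC))
```

```text
(no output)
```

View pics/w1c.png

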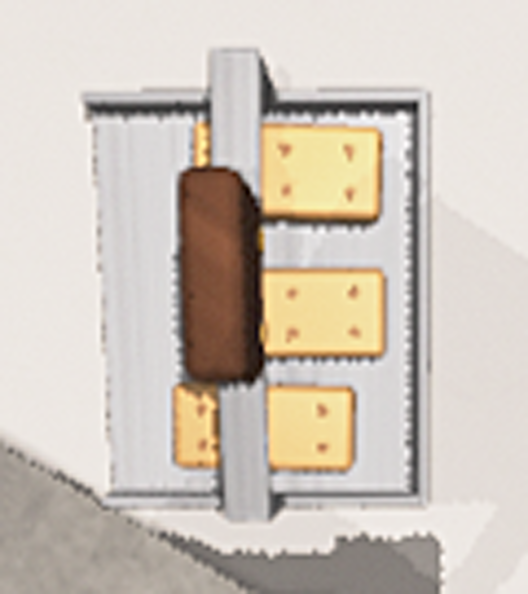

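The open lip faces +y (left in the wrist view); the wall at the right side, (285–293, 65–160), is clear. Now the exact tray pose.

Run:
```python
from h import *
o=np.load("o1.npy",allow_pickle=True).item()
w=lambda L:np.array(L)/4.4+[194.6,44.6]
b=onz("wrist",w([(85,93),(430,90),(426,506),(106,506)]),.022,o);print(b,b.mean(0))
d=np.diff(b,axis=0);print(np.linalg.norm(d,axis=1),np.degrees(np.arctan2(d[:,1],d[:,0])))
g=onz("wrist",w([(180,170),(234,170),(240,380),(188,380)]),.14,o);print(g,g.mean(0))
d=np.diff(g,axis=0);print(np.linalg.norm(d,axis=1),np.degrees(np.arctan2(d[:,1],d[:,0])))
b=onz("wrist",w([(210,48),(262,48),(270,520),(222,520)]),.074+.008,o);print(b.mean(0))
```

```text
[[0.5058 0.1875 0.022 ]
 [0.5627 0.0953 0.022 ]
 [0.4522 0.0285 0.022 ]
 [0.3961 0.1204 0.022 ]] [0.4792 0.1079 0.022 ]
[0.1083 0.1292 0.1077] [ -58.2889 -148.8365  121.3693]
[[0.4957 0.1263 0.14  ]
 [0.5024 0.1155 0.14  ]
 [0.4615 0.0904 0.14  ]
 [0.4549 0.1012 0.14  ]] [0.4786 0.1083 0.14  ]
[0.0127 0.048  0.0127] [ -58.7274 -148.4672  121.3318]
[0.4792 0.1078 0.082 ]
```

Emit:
play_rows(
  commands=[
    {"dx": 0.024, "dy": -0.011, "dz": 0.015, "ax": -0.1, "ay": 0.0, "az": 0.0},
    {"dx": 0.024, "dy": -0.011, "dz": 0.015, "ax": -0.1, "ay": 0.0, "az": 0.0},
    {"dx": 0.024, "dy": -0.011, "dz": 0.015, "ax": -0.1, "ay": 0.0, "az": 0.0},
    {"dx": 0.024, "dy": -0.01, "dz": 0.015, "ax": -0.1, "ay": 0.0, "az": 0.0},
    {"dx": 0.0, "dy": 0.0, "dz": 0.0, "ax": 0.0, "ay": 0.0, "az": 0.0},
  ],
  claw=0.7,
)

```text
time_s: 2.28
ee_pos: [0.4815, 0.1057, 0.224]
eef_rot: [3.139, -0.005, 0.536]
force: [0.6, -0.6, 0.4]
grip_width: 0.0666
```

Run:
```python
from h import *
print(ctrl.get_obs()['eef_rot'],ctrl.get_obs()['ee_pos'])
plan([.479,.108,.115],down(31.4),8)
```

```text
[ 3.1387 -0.005   0.5363] [0.4815 0.1057 0.224 ]
1 [-0.2 -0.4 13.6] [ 0.02 -0.04 -0.08]
2 [-0.2 -0.4 13.6] [ 0.02 -0.04 -0.08]
3 [-0.2 -0.4 13.6] [ 0.02 -0.04 -0.08]
4 [-0.2 -0.4 13.6] [ 0.02 -0.04 -0.08]
5 [-0.2 -0.4 13.6] [ 0.02 -0.04 -0.08]
6 [-0.1 -0.4 13.6] [ 0.02 -0.04 -0.08]
7 [-0.1 -0.4 13.6] [ 0.02 -0.04 -0.08]
8 [-0.1 -0.4 13.6] [ 0.02 -0.04 -0.08]
```

Emit:
play_rows(
  commands=[
    {"dx": -0.001, "dy": -0.001, "dz": 0.015, "ax": 0.0, "ay": -0.2, "az": -0.3},
    {"dx": 0.0, "dy": -0.001, "dz": 0.015, "ax": 0.0, "ay": -0.1, "az": -0.3},
    {"dx": 0.0, "dy": -0.001, "dz": 0.015, "ax": 0.0, "ay": 0.0, "az": 0.0},
    {"dx": 0.0, "dy": 0.0, "dz": 0.015, "ax": 0.0, "ay": 0.0, "az": 0.0},
    {"dx": 0.0, "dy": 0.0, "dz": 0.01, "ax": 0.0, "ay": 0.0, "az": 0.0},
  ],
)

```text
time_s: 2.7
ee_pos: [0.4801, 0.1021, 0.1532]
eef_rot: [3.137, -0.001, 0.542]
force: [0.3, 0.0, 0.4]
grip_width: 0.0659
```

Run:
```python
from h import *
print(ctrl.get_obs()['eef_rot'],ctrl.get_obs()['ee_pos'])
plan([.479,.108,.115],down(31.4),4)
```

```text
[ 3.1371 -0.0011  0.5425] [0.4801 0.1021 0.1532]
1 [ 0.5 -1.4  9.5] [ 0.06 -0.02 -0.08]
2 [ 0.5 -1.4  9.5] [ 0.06 -0.02 -0.08]
3 [ 0.5 -1.4  9.5] [ 0.06 -0.02 -0.08]
4 [ 0.5 -1.4  9.5] [ 0.06 -0.02 -0.08]
```

Emit:
play_rows(
  commands=[
    {"dx": 0.001, "dy": -0.003, "dz": 0.01, "ax": 0.2, "ay": 0.0, "az": -0.2},
    {"dx": 0.001, "dy": -0.002, "dz": 0.01, "ax": 0.1, "ay": 0.0, "az": -0.2},
    {"dx": 0.0, "dy": -0.001, "dz": 0.01, "ax": 0.0, "ay": 0.0, "az": 0.0},
    {"dx": 0.0, "dy": -0.001, "dz": 0.008, "ax": 0.0, "ay": 0.0, "az": 0.0},
    {"dx": 0.0, "dy": 0.0, "dz": 0.0, "ax": 0.0, "ay": 0.0, "az": 0.0},
  ],
)

```text
time_s: 3.12
ee_pos: [0.4778, 0.1068, 0.1116]
eef_rot: [-3.14, -0.0, 0.546]
force: [-0.5, 0.3, -0.1]
grip_width: 0.0659
```

Run:
```python
from h import *
print(ctrl.get_obs()['eef_rot'],ctrl.get_obs()['ee_pos'])
plan([.479,.108,.115],down(31.4),1)
```

```text
[-3.1401 -0.0005  0.5464] [0.4778 0.1068 0.1116]
1 [ 1.6 -0.4 -3.4] [-0.09 -0.03 -0.09]
```

Emit:
play_rows(
  commands=[
    {"dx": 0.001, "dy": 0.0, "dz": -0.003, "ax": 0.0, "ay": 0.0, "az": 0.0},
    {"dx": 0.0, "dy": 0.0, "dz": 0.0, "ax": 0.0, "ay": 0.0, "az": 0.0},
    {"dx": 0.0, "dy": 0.0, "dz": 0.0, "ax": 0.0, "ay": 0.0, "az": 0.0},
    {"dx": 0.0, "dy": 0.0, "dz": 0.0, "ax": 0.0, "ay": 0.0, "az": 0.0},
    {"dx": 0.0, "dy": 0.0, "dz": 0.0, "ax": 0.0, "ay": 0.0, "az": 0.0},
  ],
  claw=0.7,
)

```text
time_s: 3.53
ee_pos: [0.4796, 0.1077, 0.1163]
eef_rot: [-3.141, -0.002, 0.547]
force: [0.3, -0.4, 0.3]
grip_width: 0.0662
```

Emit:
play_rows(
  commands=[
    {"dx": 0.0, "dy": 0.0, "dz": 0.0, "ax": 0.0, "ay": 0.0, "az": 0.0},
    {"dx": 0.0, "dy": 0.0, "dz": 0.0, "ax": 0.0, "ay": 0.0, "az": 0.0},
    {"dx": 0.0, "dy": 0.0, "dz": 0.0, "ax": 0.0, "ay": 0.0, "az": 0.0},
    {"dx": 0.0, "dy": 0.0, "dz": 0.0, "ax": 0.0, "ay": 0.0, "az": 0.0},
    {"dx": 0.0, "dy": 0.0, "dz": 0.0, "ax": 0.0, "ay": 0.0, "az": 0.0},
  ],
  claw=0.0,
  squeeze=40.0,
)

```text
time_s: 3.95
ee_pos: [0.4799, 0.1077, 0.117]
eef_rot: [-3.142, -0.004, 0.547]
force: [0.3, 0.6, 0.1]
grip_width: 0.0358
```

Emit:
play_rows(
  commands=[
    {"dx": 0.0, "dy": 0.0, "dz": 0.0, "ax": 0.0, "ay": 0.0, "az": 0.0},
    {"dx": 0.0, "dy": 0.0, "dz": 0.0, "ax": 0.0, "ay": 0.0, "az": 0.0},
    {"dx": 0.0, "dy": 0.0, "dz": 0.0, "ax": 0.0, "ay": 0.0, "az": 0.0},
    {"dx": 0.0, "dy": 0.0, "dz": -0.004, "ax": 0.0, "ay": 0.0, "az": 0.0},
    {"dx": 0.0, "dy": 0.0, "dz": -0.006, "ax": 0.0, "ay": 0.0, "az": 0.0},
  ],
)

```text
time_s: 4.37
ee_pos: [0.4787, 0.1077, 0.1258]
eef_rot: [-3.14, -0.0, 0.547]
force: [-0.5, 0.7, -4.3]
grip_width: 0.0154
```

Run:
```python
from h import *
o=ctrl.get_obs();print(o['eef_rot'],o['ee_pos'],o['qpos'],o['force'],o['grip_width'])
```

```text
[-3.1399 -0.0002  0.5471] [0.4787 0.1077 0.1258] [0.1456 0.2371 1.7635 0.0018 1.1414 1.1686] [-0.5348  0.7496 -4.3246] 0.01543728216818482
```

Emit:
play_rows(
  commands=[
    {"dx": 0.0, "dy": 0.0, "dz": -0.01, "ax": 0.0, "ay": 0.0, "az": 0.0},
    {"dx": 0.0, "dy": 0.0, "dz": -0.014, "ax": 0.0, "ay": 0.0, "az": 0.0},
    {"dx": 0.0, "dy": 0.0, "dz": -0.018, "ax": 0.0, "ay": 0.0, "az": 0.0},
    {"dx": 0.0, "dy": 0.0, "dz": -0.018, "ax": 0.0, "ay": 0.0, "az": 0.0},
    {"dx": 0.0, "dy": 0.0, "dz": -0.018, "ax": 0.0, "ay": 0.0, "az": 0.0},
  ],
)

```text
time_s: 4.78
ee_pos: [0.4767, 0.1071, 0.2069]
eef_rot: [-3.137, 0.006, 0.547]
force: [1.1, 0.0, -4.9]
grip_width: 0.0153
```

Emit:
play_rows(
  commands=[
    {"dx": 0.0, "dy": 0.0, "dz": -0.014, "ax": 0.0, "ay": 0.0, "az": 0.0},
    {"dx": 0.0, "dy": 0.0, "dz": -0.008, "ax": 0.0, "ay": 0.0, "az": 0.0},
    {"dx": 0.0, "dy": 0.0, "dz": -0.003, "ax": 0.0, "ay": 0.0, "az": 0.0},
    {"dx": 0.0, "dy": 0.0, "dz": 0.0, "ax": 0.0, "ay": 0.0, "az": 0.0},
    {"dx": 0.0, "dy": 0.0, "dz": 0.0, "ax": 0.0, "ay": 0.0, "az": 0.0},
  ],
)

```text
time_s: 5.2
ee_pos: [0.4774, 0.1071, 0.2387]
eef_rot: [-3.14, 0.001, 0.547]
force: [0.6, -0.3, -4.7]
grip_width: 0.0152
```

Run:
```python
from h import *
o=ctrl.get_obs();print(o['eef_rot'],o['ee_pos'],o['force'],o['moment'],o['grip_width'])
plan([.488,-.178,.22],down(7.3),20)
```

```text
[-3.1397  0.0008  0.547 ] [0.4774 0.1071 0.2387] [ 0.6299 -0.2895 -4.747 ] [-0.012  -0.0486 -0.0379] 0.01518120922603362
1 [-7.  12.5  0.9] [-0.   0.   1.2]
2 [-6.7 12.6  0.9] [-0.   0.   1.2]
3 [-6.4 12.7  0.9] [-0.   0.   1.2]
4 [-6.2 12.9  0.9] [-0.   0.   1.2]
5 [-5.9 13.   0.9] [-0.   0.   1.2]
6 [-5.6 13.1  0.9] [-0.   0.   1.2]
7 [-5.3 13.2  0.9] [-0.   0.   1.2]
8 [-5.1 13.3  0.9] [-0.   0.   1.2]
9 [-4.8 13.4  0.9] [-0.   0.   1.2]
10 [-4.5 13.5  0.9] [-0.   0.   1.2]
11 [-4.2 13.6  0.9] [-0.   0.   1.2]
12 [-3.9 13.7  0.9] [-0.   0.   1.2]
13 [-3.6 13.8  0.9] [-0.   0.   1.2]
14 [-3.3 13.9  0.9] [-0.   0.   1.2]
15 [-3.1 13.9  0.9] [-0.   0.   1.2]
16 [-2.8 14.   0.9] [-0.   0.   1.2]
17 [-2.5 14.1  0.9] [-0.   0.   1.2]
18 [-2.2 14.1  0.9] [-0.   0.   1.2]
19 [-1.9 14.1  0.9] [-0.   0.   1.2]
20 [-1.6 14.2  0.9] [-0.   0.   1.2]
```

Ramped transit.

Emit:
play_rows(
  commands=[
    {"dx": -0.002, "dy": 0.003, "dz": 0.0, "ax": 0.0, "ay": 0.0, "az": 0.4},
    {"dx": -0.003, "dy": 0.006, "dz": 0.0, "ax": 0.0, "ay": 0.0, "az": 0.8},
    {"dx": -0.005, "dy": 0.009, "dz": 0.0, "ax": 0.0, "ay": 0.0, "az": 1.2},
    {"dx": -0.006, "dy": 0.012, "dz": 0.0, "ax": 0.0, "ay": 0.0, "az": 1.2},
    {"dx": -0.006, "dy": 0.014, "dz": 0.0, "ax": 0.0, "ay": 0.0, "az": 1.2},
  ],
)

```text
time_s: 5.62
ee_pos: [0.4783, 0.0559, 0.2354]
eef_rot: [-3.138, 0.006, 0.459]
force: [0.9, -0.7, -4.9]
grip_width: 0.0154
```

Emit:
play_rows(
  commands=[
    {"dx": -0.006, "dy": 0.015, "dz": 0.0, "ax": 0.0, "ay": 0.0, "az": 1.4},
    {"dx": -0.006, "dy": 0.016, "dz": 0.0, "ax": 0.0, "ay": 0.0, "az": 1.4},
    {"dx": -0.006, "dy": 0.016, "dz": 0.0, "ax": 0.0, "ay": 0.0, "az": 1.4},
    {"dx": -0.005, "dy": 0.016, "dz": 0.0, "ax": 0.0, "ay": 0.0, "az": 1.4},
    {"dx": -0.005, "dy": 0.016, "dz": 0.0, "ax": 0.0, "ay": 0.0, "az": 1.4},
  ],
)

```text
time_s: 6.03
ee_pos: [0.4821, -0.0359, 0.2329]
eef_rot: [-3.137, 0.011, 0.323]
force: [0.9, -0.4, -3.4]
grip_width: 0.0153
```

Emit:
play_rows(
  commands=[
    {"dx": -0.004, "dy": 0.016, "dz": 0.0, "ax": 0.0, "ay": 0.0, "az": 1.4},
    {"dx": -0.004, "dy": 0.016, "dz": 0.0, "ax": 0.0, "ay": 0.0, "az": 1.4},
    {"dx": -0.004, "dy": 0.016, "dz": 0.0, "ax": 0.0, "ay": 0.0, "az": 1.4},
    {"dx": -0.003, "dy": 0.014, "dz": 0.0, "ax": 0.0, "ay": 0.0, "az": 1.2},
    {"dx": -0.003, "dy": 0.012, "dz": 0.0, "ax": 0.0, "ay": 0.0, "az": 1.2},
  ],
)

```text
time_s: 6.45
ee_pos: [0.4821, -0.1213, 0.2304]
eef_rot: [-3.138, 0.015, 0.191]
force: [-0.0, 0.2, -5.2]
grip_width: 0.0153
```

Run:
```python
from h import *
o=ctrl.get_obs();print(o['eef_rot'],o['ee_pos'],o['force'],o['qpos'],o['grip_width'])
plan([.488,-.178,.21],down(7.3),6)
```

```text
[-3.1377  0.0154  0.1914] [ 0.4821 -0.1213  0.2304] [-0.0255  0.2174 -5.1941] [-0.3177  0.1627  1.5998 -0.0042  1.3944  1.0624] 0.015330122676646477
1 [-0.8  9.5  3.4] [-0.03  0.15  0.61]
2 [-0.7  9.5  3.4] [-0.03  0.15  0.61]
3 [-0.6  9.5  3.4] [-0.03  0.15  0.61]
4 [-0.5  9.5  3.4] [-0.03  0.15  0.61]
5 [-0.4  9.5  3.4] [-0.03  0.15  0.61]
6 [-0.3  9.5  3.4] [-0.03  0.15  0.61]
```

Emit:
play_rows(
  commands=[
    {"dx": -0.001, "dy": 0.012, "dz": 0.003, "ax": 0.0, "ay": 0.2, "az": 0.8},
    {"dx": -0.001, "dy": 0.012, "dz": 0.003, "ax": 0.0, "ay": 0.2, "az": 0.8},
    {"dx": -0.001, "dy": 0.01, "dz": 0.003, "ax": 0.0, "ay": 0.2, "az": 0.8},
    {"dx": -0.001, "dy": 0.008, "dz": 0.003, "ax": 0.0, "ay": 0.2, "az": 0.6},
    {"dx": 0.0, "dy": 0.005, "dz": 0.003, "ax": 0.0, "ay": 0.1, "az": 0.3},
  ],
)

```text
time_s: 6.87
ee_pos: [0.4833, -0.1761, 0.2128]
eef_rot: [-3.138, 0.002, 0.12]
force: [0.4, -0.1, -5.0]
grip_width: 0.0158
```

Emit:
play_rows(
  commands=[
    {"dx": 0.0, "dy": 0.003, "dz": 0.003, "ax": 0.0, "ay": 0.0, "az": 0.0},
    {"dx": 0.0, "dy": 0.002, "dz": 0.003, "ax": 0.0, "ay": 0.0, "az": 0.0},
    {"dx": 0.0, "dy": 0.0, "dz": 0.003, "ax": 0.0, "ay": 0.0, "az": 0.0},
    {"dx": 0.0, "dy": 0.0, "dz": 0.0, "ax": 0.0, "ay": 0.0, "az": 0.0},
    {"dx": 0.0, "dy": 0.0, "dz": 0.0, "ax": 0.0, "ay": 0.0, "az": 0.0},
  ],
)

```text
time_s: 7.28
ee_pos: [0.4833, -0.1818, 0.2015]
eef_rot: [-3.136, 0.004, 0.119]
force: [-0.1, 0.3, -4.3]
grip_width: 0.0153
```

Run:
```python
from h import *
o=ctrl.get_obs();print(o['eef_rot'],o['ee_pos'],o['force'],o['qpos'],o['grip_width'])
plan([.488,-.178,.19],down(7.3),5)
a=viewer.camera("top")[150:290,210:420,::-1]; w=viewer.camera("wrist")[:,:,::-1]
a=cv2.resize(a,(630,420),interpolation=cv2.INTER_CUBIC)
cv2.imwrite("pics/p2.png",cv2.resize(np.hstack([a[:,:420],w[:,80:480]]),None,fx=.97,fy=.97))
```

```text
[-3.1363  0.0038  0.1186] [ 0.4833 -0.1818  0.2015] [-0.125   0.2531 -4.3147] [-0.4321  0.2209  1.5981  0.0026  1.3286  1.0195] 0.01527626907741606
1 [ 1.  -0.6  2.3] [-0.06  0.04 -0.1 ]
2 [ 1.  -0.6  2.3] [-0.06  0.04 -0.1 ]
3 [ 1.  -0.6  2.3] [-0.06  0.04 -0.1 ]
4 [ 1.  -0.6  2.3] [-0.06  0.04 -0.1 ]
5 [ 1.  -0.6  2.3] [-0.06  0.04 -0.1 ]
```

View pics/p2.png

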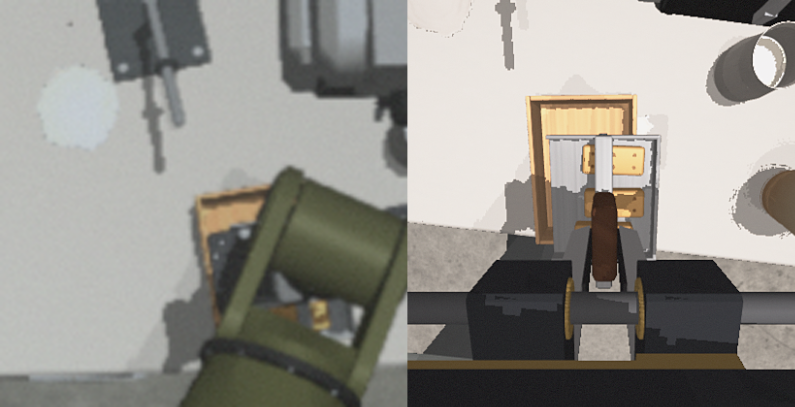

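Tray is level over the box (lip at column 548 inside the box edge 528), biscuits in place. I'll shift 12 mm along the box and start tilting.

Emit:
play_rows(
  commands=[
    {"dx": 0.003, "dy": 0.0, "dz": 0.002, "ax": -1.0, "ay": 0.0, "az": -0.1},
    {"dx": 0.003, "dy": 0.0, "dz": 0.003, "ax": -2.0, "ay": 0.0, "az": 0.0},
    {"dx": 0.003, "dy": 0.0, "dz": 0.003, "ax": -2.0, "ay": 0.0, "az": 0.0},
    {"dx": 0.003, "dy": 0.0, "dz": 0.003, "ax": -2.0, "ay": 0.0, "az": 0.0},
    {"dx": 0.001, "dy": 0.0, "dz": 0.001, "ax": -2.0, "ay": 0.0, "az": 0.0},
  ],
)

```text
time_s: 7.8
ee_pos: [0.4982, -0.1807, 0.1902]
eef_rot: [2.98, 0.0, 0.121]
force: [0.4, 0.1, -4.9]
grip_width: 0.0154
```

```bash
cat > lip.py <<'E'
from h import *
o=ctrl.get_obs();T=Tt(o);print(o['time_s'],o['ee_pos'],o['force'],o['qpos'],o['grip_width'])
l=(T@[0,-.055,.113,1])[:3]; print("lip",l,"tilt",np.degrees(np.arccos(-T[2,2])))
c=l-[.4998,-.1528,0]; print("in box x,y:",c[:2]@[-.127,.992],c[:2]@[.992,.127])
E
python3 - <<'E'
from lip import *
plan([.495,-.178,.187],down(7.3)@R.from_euler('x',-20,degrees=True).as_matrix(),5)
E
```

```text
7.8 [ 0.4982 -0.1807  0.1902] [ 0.3676  0.086  -4.9184] [-0.3397  0.2176  1.6376 -0.1544  1.218   1.1588] 0.015441639193595114
lip [ 0.4938 -0.1449  0.0698] tilt 9.267938513870908
in box x,y: 0.008602350281381257 -0.004952178953788858
1 [-0.6 -0.7  0.5] [-2.15  0.02 -0.07]
2 [-0.6 -0.7  0.5] [-2.15  0.02 -0.07]
3 [-0.6 -0.8  0.5] [-2.15  0.02 -0.07]
4 [-0.6 -0.8  0.5] [-2.15  0.02 -0.07]
5 [-0.6 -0.8  0.4] [-2.15  0.02 -0.07]
```

Emit:
play_rows(
  commands=[
    {"dx": 0.0, "dy": -0.001, "dz": 0.0, "ax": -2.0, "ay": 0.0, "az": 0.0},
    {"dx": 0.0, "dy": -0.001, "dz": 0.0, "ax": -2.0, "ay": 0.0, "az": 0.0},
    {"dx": 0.0, "dy": -0.001, "dz": 0.0, "ax": -2.0, "ay": 0.0, "az": 0.0},
    {"dx": 0.0, "dy": -0.001, "dz": 0.0, "ax": -2.0, "ay": 0.0, "az": 0.0},
    {"dx": 0.0, "dy": -0.001, "dz": 0.0, "ax": -2.0, "ay": 0.0, "az": 0.0},
  ],
)

```text
time_s: 8.22
ee_pos: [0.4996, -0.1736, 0.1895]
eef_rot: [2.794, -0.004, 0.124]
force: [-0.1, -0.4, -4.7]
grip_width: 0.0155
```

Run:
```python
from lip import *
plan([.495,-.178,.187],down(7.3)@R.from_euler('x',-30,degrees=True).as_matrix(),5)
```

```text
8.2167 [ 0.4996 -0.1736  0.1895] [-0.0955 -0.3658 -4.735 ] [-0.2326  0.1899  1.705  -0.3574  1.142   1.3474] 0.015510060244948753
lip [ 0.4985 -0.1605  0.0645] tilt 19.939010459170355
in box x,y: -0.007443023292127186 -0.0023138142784706597
1 [-1.   0.5  0.7] [-2.01 -0.03 -0.05]
2 [-1.   0.5  0.7] [-2.01 -0.03 -0.05]
3 [-1.   0.5  0.8] [-2.01 -0.03 -0.05]
4 [-1.   0.5  0.8] [-2.01 -0.03 -0.05]
5 [-1.   0.4  0.8] [-2.01 -0.03 -0.05]
```

Emit:
play_rows(
  commands=[
    {"dx": -0.001, "dy": 0.0, "dz": 0.001, "ax": -1.5, "ay": 0.0, "az": 0.0},
    {"dx": -0.001, "dy": 0.0, "dz": 0.001, "ax": -1.5, "ay": 0.0, "az": 0.0},
    {"dx": 0.0, "dy": 0.0, "dz": 0.001, "ax": -1.5, "ay": 0.0, "az": 0.0},
    {"dx": 0.0, "dy": 0.0, "dz": 0.001, "ax": -1.5, "ay": 0.0, "az": 0.0},
    {"dx": 0.0, "dy": 0.0, "dz": 0.001, "ax": -1.5, "ay": 0.0, "az": 0.0},
  ],
)

```text
time_s: 8.63
ee_pos: [0.4998, -0.1726, 0.1856]
eef_rot: [2.654, -0.01, 0.129]
force: [-0.8, -0.2, -5.3]
grip_width: 0.0157
```

```bash
python3 lip.py
```

```text
8.6333 [ 0.4998 -0.1726  0.1856] [-0.7541 -0.2025 -5.2774] [-0.1609  0.1869  1.7578 -0.5254  1.098   1.5033] 0.01566749835938013
lip [ 0.5016 -0.1767  0.06  ] tilt 27.954675422704273
in box x,y: -0.023965733785875656 -0.0012683212193191492
```

Emit:
play_rows(
  commands=[
    {"dx": 0.0, "dy": 0.0, "dz": 0.0, "ax": -1.5, "ay": 0.0, "az": 0.0},
    {"dx": 0.0, "dy": 0.0, "dz": 0.0, "ax": -1.5, "ay": 0.0, "az": 0.0},
    {"dx": 0.0, "dy": 0.0, "dz": 0.0, "ax": -1.0, "ay": 0.0, "az": 0.0},
    {"dx": 0.0, "dy": 0.0, "dz": 0.0, "ax": 0.0, "ay": 0.0, "az": 0.0},
    {"dx": 0.0, "dy": 0.0, "dz": 0.0, "ax": 0.0, "ay": 0.0, "az": 0.0},
  ],
)

```text
time_s: 9.05
ee_pos: [0.5015, -0.1696, 0.186]
eef_rot: [2.579, -0.015, 0.134]
force: [-0.0, -0.2, -3.6]
grip_width: 0.0153
```

Run:
```python
from lip import *
s=viewer.camera("scene")[180:320,240:400,::-1]; w=viewer.camera("wrist")[:,:,::-1]
cv2.imwrite("pics/p3.png",np.hstack([cv2.resize(s,(400,350),interpolation=cv2.INTER_CUBIC),w[50:400,80:480]]))
```

```text
9.05 [ 0.5015 -0.1696  0.186 ] [-0.0299 -0.1696 -3.553 ] [-0.1182  0.1905  1.7794 -0.6177  1.09    1.5926] 0.01531905492720901
lip [ 0.5052 -0.183   0.0611] tilt 32.25378358069302
in box x,y: -0.0306384046926606 0.0014998646805149177
```

View pics/p3.png

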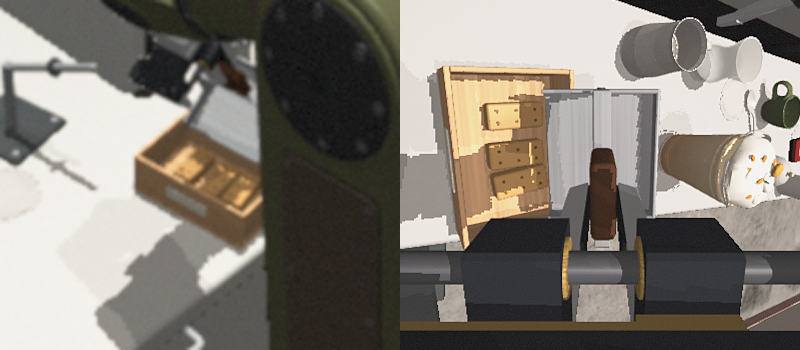

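All three biscuits lie in the box (wrist view at columns 485–545) and the tray is empty. Now I'll rise straight up with the tilt kept, then level and turn.

Emit:
play_rows(
  commands=[
    {"dx": 0.0, "dy": 0.003, "dz": -0.003, "ax": 0.0, "ay": 0.0, "az": 0.0},
    {"dx": 0.0, "dy": 0.005, "dz": -0.006, "ax": 0.0, "ay": 0.0, "az": 0.0},
    {"dx": 0.0, "dy": 0.007, "dz": -0.009, "ax": 0.0, "ay": 0.0, "az": 0.0},
    {"dx": 0.0, "dy": 0.008, "dz": -0.012, "ax": 0.0, "ay": 0.0, "az": 0.0},
    {"dx": 0.0, "dy": 0.008, "dz": -0.013, "ax": 0.0, "ay": 0.0, "az": 0.0},
  ],
)

```text
time_s: 9.57
ee_pos: [0.5002, -0.1743, 0.2412]
eef_rot: [2.582, -0.011, 0.133]
force: [-0.4, 0.3, -3.5]
grip_width: 0.0155
```

Emit:
play_rows(
  commands=[
    {"dx": 0.0, "dy": 0.008, "dz": -0.013, "ax": 0.0, "ay": 0.0, "az": 0.0},
    {"dx": 0.0, "dy": 0.006, "dz": -0.013, "ax": 3.0, "ay": 0.0, "az": 0.0},
    {"dx": 0.0, "dy": 0.003, "dz": -0.01, "ax": 4.0, "ay": 0.0, "az": 0.0},
    {"dx": 0.0, "dy": 0.0, "dz": -0.005, "ax": 4.0, "ay": 0.0, "az": 0.0},
    {"dx": 0.0, "dy": 0.0, "dz": 0.0, "ax": 4.0, "ay": 0.0, "az": 0.0},
  ],
)

```text
time_s: 9.98
ee_pos: [0.4993, -0.1667, 0.2975]
eef_rot: [2.85, -0.021, 0.139]
force: [0.1, 0.2, -2.3]
grip_width: 0.0155
```

Run:
```python
from lip import *
print(o['eef_rot'])
plan([.50,-.12,.29],down(35),15)
```

```text
9.9833 [ 0.4993 -0.1667  0.2975] [ 0.0984  0.1829 -2.343 ] [-0.2523  0.1073  1.5367 -0.2669  1.3717  1.2194] 0.015484116267668876
lip [ 0.4991 -0.1464  0.1734] tilt 16.766920658641865
in box x,y: 0.006430061754407662 7.748768920636507e-05
[ 2.8497 -0.0207  0.1387]
1 [ 0.5 -3.1 -0.4] [ 1.11  0.19 -1.8 ]
2 [ 0.6 -3.1 -0.3] [ 1.11  0.19 -1.8 ]
3 [ 0.7 -3.1 -0.3] [ 1.11  0.19 -1.8 ]
4 [ 0.8 -3.1 -0.2] [ 1.11  0.19 -1.8 ]
5 [ 0.9 -3.  -0.2] [ 1.11  0.19 -1.8 ]
6 [ 1.  -3.  -0.1] [ 1.11  0.19 -1.8 ]
7 [ 1. -3. -0.] [ 1.11  0.19 -1.8 ]
8 [ 1.1 -2.9  0. ] [ 1.11  0.19 -1.8 ]
9 [ 1.2 -2.9  0.1] [ 1.11  0.19 -1.8 ]
10 [ 1.3 -2.9  0.2] [ 1.11  0.19 -1.8 ]
11 [ 1.4 -2.8  0.2] [ 1.11  0.19 -1.8 ]
12 [ 1.5 -2.8  0.3] [ 1.11  0.19 -1.8 ]
13 [ 1.6 -2.7  0.3] [ 1.11  0.19 -1.8 ]
14 [ 1.7 -2.7  0.4] [ 1.11  0.19 -1.8 ]
15 [ 1.7 -2.6  0.4] [ 1.11  0.19 -1.8 ]
```

Emit:
play_rows(
  commands=[
    {"dx": 0.0, "dy": -0.009, "dz": 0.0, "ax": 3.3, "ay": 0.2, "az": -1.0},
    {"dx": 0.0, "dy": -0.009, "dz": 0.0, "ax": 3.3, "ay": 0.2, "az": -2.0},
    {"dx": 0.0, "dy": -0.009, "dz": 0.0, "ax": 3.3, "ay": 0.2, "az": -3.0},
    {"dx": 0.0, "dy": -0.009, "dz": 0.0, "ax": 3.3, "ay": 0.2, "az": -4.0},
    {"dx": 0.0, "dy": -0.009, "dz": 0.0, "ax": 3.3, "ay": 0.2, "az": -5.0},
  ],
)

```text
time_s: 10.4
ee_pos: [0.4905, -0.1246, 0.2993]
eef_rot: [3.142, -0.023, 0.411]
force: [0.2, 0.3, -3.7]
grip_width: 0.0154
```

Emit:
play_rows(
  commands=[
    {"dx": 0.0, "dy": 0.0, "dz": 0.0, "ax": 0.0, "ay": 0.0, "az": -5.0},
    {"dx": 0.0, "dy": 0.0, "dz": 0.0, "ax": 0.0, "ay": 0.0, "az": -5.0},
    {"dx": 0.0, "dy": 0.0, "dz": 0.0, "ax": 0.0, "ay": 0.0, "az": -5.0},
    {"dx": 0.0, "dy": 0.0, "dz": 0.0, "ax": 0.0, "ay": 0.0, "az": -5.0},
    {"dx": 0.0, "dy": 0.0, "dz": 0.0, "ax": 0.0, "ay": 0.0, "az": -5.0},
  ],
)

```text
time_s: 10.82
ee_pos: [0.49, -0.1264, 0.3063]
eef_rot: [3.128, -0.026, 0.872]
force: [0.0, 0.0, -3.2]
grip_width: 0.0153
```

Emit:
play_rows(
  commands=[
    {"dx": 0.0, "dy": 0.0, "dz": 0.0, "ax": 0.0, "ay": 0.0, "az": -5.0},
    {"dx": 0.0, "dy": 0.0, "dz": 0.0, "ax": 0.0, "ay": 0.0, "az": -5.0},
    {"dx": 0.0, "dy": 0.0, "dz": 0.0, "ax": 0.0, "ay": 0.0, "az": -5.0},
    {"dx": 0.0, "dy": 0.0, "dz": 0.0, "ax": 0.0, "ay": 0.0, "az": -5.0},
    {"dx": 0.0, "dy": 0.0, "dz": 0.0, "ax": 0.0, "ay": 0.0, "az": -5.0},
  ],
)

```text
time_s: 11.23
ee_pos: [0.4896, -0.1281, 0.3136]
eef_rot: [3.109, -0.015, 1.336]
force: [0.2, -0.5, -3.7]
grip_width: 0.0153
```

Run:
```python
from lip import *
print(o['eef_rot'])
plan([.50,-.10,.29],down(101.3),5)
```

```text
11.2333 [ 0.4896 -0.1281  0.3136] [ 0.1824 -0.4614 -3.6879] [-0.3387  0.1148  1.4656  0.0185  1.5306 -0.1038] 0.015339346682958306
lip [ 0.4401 -0.1145  0.1989] tilt 2.048750668733824
in box x,y: 0.045619537765886044 -0.05434170821371715
[ 3.1092 -0.0152  1.3357]
1 [5.9 0.6 4.8] [ 0.4  -0.09 -4.96]
2 [5.8 1.1 4.8] [ 0.4  -0.09 -4.96]
3 [5.7 1.6 4.8] [ 0.4  -0.09 -4.96]
4 [5.5 2.1 4.8] [ 0.4  -0.09 -4.96]
5 [5.3 2.7 4.7] [ 0.4  -0.09 -4.96]
```

Emit:
play_rows(
  commands=[
    {"dx": 0.008, "dy": 0.002, "dz": 0.004, "ax": 2.0, "ay": -0.1, "az": -5.0},
    {"dx": 0.008, "dy": 0.002, "dz": 0.004, "ax": 2.0, "ay": -0.1, "az": -5.0},
    {"dx": 0.008, "dy": 0.002, "dz": 0.004, "ax": 2.0, "ay": -0.1, "az": -5.0},
    {"dx": 0.008, "dy": 0.002, "dz": 0.004, "ax": 2.0, "ay": -0.1, "az": -5.0},
    {"dx": 0.006, "dy": 0.002, "dz": 0.004, "ax": 2.0, "ay": -0.1, "az": -4.0},
  ],
)

```text
time_s: 11.65
ee_pos: [0.501, -0.0926, 0.3023]
eef_rot: [-3.011, -0.023, 1.778]
force: [-0.1, -0.7, -3.1]
grip_width: 0.0157
```

```bash
cat > hang.py <<'E'
from h import *
E=np.array([-.981,-.196]);B=np.array([.7748,-.0428])
Rt=down(101.3)@R.from_euler('x',10,degrees=True).as_matrix()
def tgt(hb,cl): # TCP for bail at horizontal distance hb from the post, cl above the peg
    return np.r_[B+E*(hb-.006),.1166+.466*hb+cl+.0345]
if __name__=="__main__":
    import sys
    o=ctrl.get_obs();T=Tt(o);b=(T@[0,0,.035,1])[:3];hb=(b[:2]-B)@E
    print(o['time_s'],o['ee_pos'],o['eef_rot'],o['force'],o['grip_width'],"tilt",np.degrees(np.arccos(-T[2,2])))
    print("bail h %.4f lateral %.4f clear %.4f"%(hb,(b[:2]-B)@[-E[1],E[0]],b[2]-.1166-.466*hb))
    plan(tgt(float(sys.argv[1]),float(sys.argv[2])),Rt,int(sys.argv[3]))
E
python3 hang.py .195 .014 5
```

```text
11.65 [ 0.501  -0.0926  0.3023] [-3.0114 -0.0231  1.7782] [-0.0686 -0.7068 -3.0953] 0.01567633594291941 tilt 7.576273002159921
bail h 0.2829 lateral -0.0056 clear 0.0192
1 [-1.4 18.9  6.8] [ 0.51 -0.24  0.16]
2 [-1.3 18.9  6.7] [ 0.51 -0.24  0.16]
3 [-1.2 19.   6.5] [ 0.51 -0.24  0.16]
4 [-1.1 19.1  6.4] [ 0.51 -0.24  0.16]
5 [-1.  19.1  6.2] [ 0.51 -0.24  0.16]
```

Emit:
play_rows(
  commands=[
    {"dx": -0.001, "dy": 0.018, "dz": 0.006, "ax": 0.5, "ay": -0.3, "az": 0.2},
    {"dx": -0.001, "dy": 0.018, "dz": 0.006, "ax": 0.5, "ay": -0.3, "az": 0.2},
    {"dx": -0.001, "dy": 0.018, "dz": 0.006, "ax": 0.5, "ay": -0.3, "az": 0.2},
    {"dx": -0.001, "dy": 0.018, "dz": 0.006, "ax": 0.5, "ay": -0.3, "az": 0.1},
    {"dx": 0.0, "dy": 0.0, "dz": 0.0, "ax": 0.0, "ay": 0.0, "az": 0.0},
  ],
)

```text
time_s: 12.07
ee_pos: [0.5717, -0.0815, 0.2731]
eef_rot: [-2.98, 0.002, 1.78]
force: [-1.1, 0.2, -3.8]
grip_width: 0.0151
```

```bash
python3 hang.py .195 .014 4
python3 - <<'E'
from h import *
s=viewer.camera("scene")[150:290,210:370,::-1]; w=viewer.camera("wrist")[:,:,::-1]
cv2.imwrite("pics/p4.png",np.hstack([cv2.resize(s,(400,350),interpolation=cv2.INTER_CUBIC),w[0:350,80:480]]))
E
```

```text
12.0667 [ 0.5717 -0.0815  0.2731] [-2.9803  0.0021  1.7801] [-1.087   0.1707 -3.8258] 0.015120586575020266 tilt 9.24444580047534
bail h 0.2125 lateral -0.0017 clear 0.0230
1 [-0.5  5.   3.5] [0.19 0.06 0.17]
2 [-0.5  5.1  3.5] [0.19 0.06 0.17]
3 [-0.5  5.1  3.5] [0.19 0.06 0.17]
4 [-0.5  5.1  3.5] [0.19 0.06 0.17]
```

View pics/p4.png

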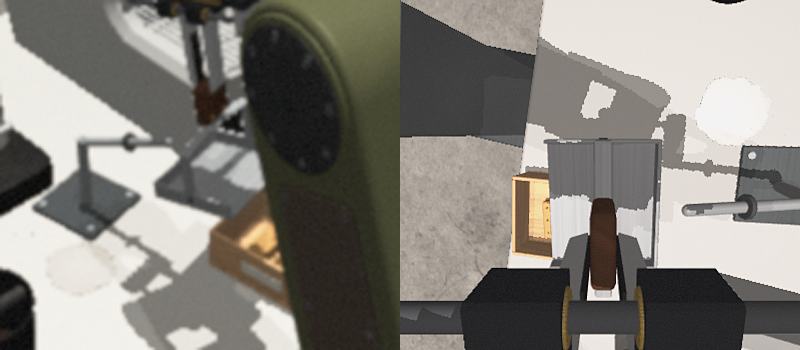

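The scene view shows the tray held outside the peg tip. In the wrist view the peg tip is at (363,210) of the full frame and the collar at about (426,206). I'll check these against the predicted peg.

Run:
```python
from hang import *
f=lambda s:np.r_[B+E*s*.9063,.11+s*.4226]
print(proj("wrist",[f(.162),f(.09),f(.125)]))
b=proj("wrist",[(Tt()@[0,0,z,1])[:3] for z in(.035,.113)]);print(b)
```

```text
[[362.3877 210.372 ]
 [426.2656 206.2666]
 [396.2471 208.1958]]
[[281.9143 223.7825]
 [282.0977 201.8882]]
```

Emit:
play_rows(
  commands=[
    {"dx": 0.0, "dy": 0.005, "dz": 0.002, "ax": 0.2, "ay": 0.0, "az": 0.2},
    {"dx": -0.001, "dy": 0.007, "dz": 0.003, "ax": 0.2, "ay": 0.0, "az": 0.2},
    {"dx": 0.0, "dy": 0.006, "dz": 0.003, "ax": 0.2, "ay": 0.0, "az": 0.2},
    {"dx": -0.001, "dy": 0.004, "dz": 0.002, "ax": 0.0, "ay": 0.0, "az": 0.0},
    {"dx": 0.0, "dy": 0.0, "dz": 0.0, "ax": 0.0, "ay": 0.0, "az": 0.0},
  ],
)

```text
time_s: 12.58
ee_pos: [0.5916, -0.081, 0.2646]
eef_rot: [-2.977, 0.006, 1.767]
force: [-0.1, 0.3, -3.8]
grip_width: 0.0155
```

```bash
python3 hang.py .155 .013 5
```

```text
12.5833 [ 0.5916 -0.081   0.2646] [-2.9765  0.0064  1.7674] [-0.0618  0.3493 -3.799 ] 0.015507532966733899 tilt 9.465036432444883
bail h 0.1929 lateral 0.0018 clear 0.0236
1 [0.4 8.4 4.3] [ 0.11  0.07 -0.02]
2 [0.4 8.4 4.3] [ 0.11  0.07 -0.02]
3 [0.3 8.5 4.3] [ 0.11  0.07 -0.02]
4 [0.3 8.5 4.3] [ 0.11  0.07 -0.02]
5 [0.3 8.5 4.3] [ 0.11  0.07 -0.02]
```

Predicted and observed peg agree within 1 px. Inserting.

Emit:
play_rows(
  commands=[
    {"dx": 0.0, "dy": 0.006, "dz": 0.004, "ax": 0.1, "ay": 0.0, "az": 0.0},
    {"dx": 0.001, "dy": 0.008, "dz": 0.004, "ax": 0.1, "ay": 0.1, "az": 0.0},
    {"dx": 0.0, "dy": 0.009, "dz": 0.004, "ax": 0.1, "ay": 0.1, "az": 0.0},
    {"dx": 0.0, "dy": 0.009, "dz": 0.004, "ax": 0.1, "ay": 0.1, "az": 0.0},
    {"dx": 0.0, "dy": 0.006, "dz": 0.003, "ax": 0.0, "ay": 0.0, "az": 0.0},
  ],
)

```text
time_s: 13.0
ee_pos: [0.6279, -0.073, 0.238]
eef_rot: [-2.97, 0.001, 1.766]
force: [0.4, -0.5, -3.5]
grip_width: 0.0153
```

```bash
python3 hang.py .120 .012 5
```

```text
13.0 [ 0.6279 -0.073   0.238 ] [-2.97    0.001   1.7661] [ 0.3601 -0.5252 -3.4865] 0.015300133691589021 tilt 9.830246191755814
bail h 0.1560 lateral 0.0009 clear 0.0142
1 [0.2 7.7 2.5] [ 0.03  0.01 -0.02]
2 [0.2 7.7 2.5] [ 0.03  0.01 -0.02]
3 [0.2 7.7 2.5] [ 0.03  0.01 -0.02]
4 [0.2 7.7 2.5] [ 0.03  0.01 -0.02]
5 [0.2 7.7 2.5] [ 0.03  0.01 -0.02]
```

Emit:
play_rows(
  commands=[
    {"dx": 0.0, "dy": 0.008, "dz": 0.003, "ax": 0.0, "ay": 0.0, "az": 0.0},
    {"dx": 0.0, "dy": 0.008, "dz": 0.003, "ax": 0.0, "ay": 0.0, "az": 0.0},
    {"dx": 0.0, "dy": 0.008, "dz": 0.003, "ax": 0.0, "ay": 0.0, "az": 0.0},
    {"dx": 0.0, "dy": 0.007, "dz": 0.003, "ax": 0.0, "ay": 0.0, "az": 0.0},
    {"dx": 0.0, "dy": 0.005, "dz": 0.002, "ax": 0.0, "ay": 0.0, "az": 0.0},
  ],
)

```text
time_s: 13.42
ee_pos: [0.6641, -0.0656, 0.214]
eef_rot: [-2.968, 0.0, 1.767]
force: [-0.5, 1.1, -2.8]
grip_width: 0.0155
```

```bash
python3 hang.py .118 .002 4
```

```text
13.4167 [ 0.6641 -0.0656  0.214 ] [-2.968   0.0003  1.7666] [-0.4711  1.0609 -2.7786] 0.015538578571267904 tilt 9.948003408682151
bail h 0.1191 lateral 0.0006 clear 0.0075
1 [0.2 0.5 1.4] [ 0.01  0.   -0.02]
2 [0.2 0.5 1.4] [ 0.01  0.   -0.02]
3 [0.2 0.5 1.4] [ 0.01  0.   -0.02]
4 [0.2 0.5 1.4] [ 0.01  0.   -0.02]
```

Emit:
play_rows(
  commands=[
    {"dx": 0.0, "dy": 0.0, "dz": 0.002, "ax": 0.0, "ay": 0.0, "az": 0.0},
    {"dx": 0.0, "dy": 0.0, "dz": 0.001, "ax": 0.0, "ay": 0.0, "az": 0.0},
    {"dx": 0.0, "dy": 0.0, "dz": 0.001, "ax": 0.0, "ay": 0.0, "az": 0.0},
    {"dx": 0.0, "dy": 0.0, "dz": 0.0, "ax": 0.0, "ay": 0.0, "az": 0.0},
    {"dx": 0.0, "dy": 0.0, "dz": 0.0, "ax": 0.0, "ay": 0.0, "az": 0.0},
  ],
)

```text
time_s: 13.83
ee_pos: [0.6639, -0.0655, 0.2088]
eef_rot: [-2.967, 0.0, 1.767]
force: [-0.4, -0.2, -3.6]
grip_width: 0.0152
```

```bash
python3 hang.py .118 .000 4
```

```text
13.8333 [ 0.6639 -0.0655  0.2088] [-2.9672  0.      1.7668] [-0.411  -0.1619 -3.5864] 0.015205608486611113 tilt 9.990048666689622
bail h 0.1193 lateral 0.0005 clear 0.0021
1 [0.1 0.4 0.6] [ 0.   -0.   -0.02]
2 [0.1 0.4 0.6] [ 0.   -0.   -0.02]
3 [0.1 0.4 0.6] [ 0.   -0.   -0.02]
4 [0.1 0.4 0.6] [ 0.   -0.   -0.02]
```

Emit:
play_rows(
  commands=[
    {"dx": 0.0, "dy": 0.0, "dz": 0.001, "ax": 0.0, "ay": 0.0, "az": 0.0},
    {"dx": 0.0, "dy": 0.0, "dz": 0.001, "ax": 0.0, "ay": 0.0, "az": 0.0},
    {"dx": 0.0, "dy": 0.0, "dz": 0.0, "ax": 0.0, "ay": 0.0, "az": 0.0},
    {"dx": 0.0, "dy": 0.0, "dz": 0.0, "ax": 0.0, "ay": 0.0, "az": 0.0},
    {"dx": 0.0, "dy": 0.0, "dz": 0.0, "ax": 0.0, "ay": 0.0, "az": 0.0},
  ],
)

```text
time_s: 14.25
ee_pos: [0.6636, -0.0658, 0.2088]
eef_rot: [-2.97, 0.001, 1.767]
force: [-0.7, 0.6, -3.1]
grip_width: 0.0156
```

```bash
python3 hang.py .118 .000 1
python3 - <<'E'
from h import *
s=viewer.camera("scene")[150:290,210:370,::-1]; w=viewer.camera("wrist")[:,:,::-1]
cv2.imwrite("pics/p5.png",np.hstack([cv2.resize(s,(400,350),interpolation=cv2.INTER_CUBIC),w[0:350,80:480]]))
E
```

```text
14.25 [ 0.6636 -0.0658  0.2088] [-2.9703  0.001   1.7665] [-0.6653  0.5851 -3.0891] 0.015596926022344153 tilt 9.813425566880309
bail h 0.1196 lateral 0.0008 clear 0.0020
1 [0.8 2.  2.4] [ 0.19  0.04 -0.09]
```

View pics/p5.png

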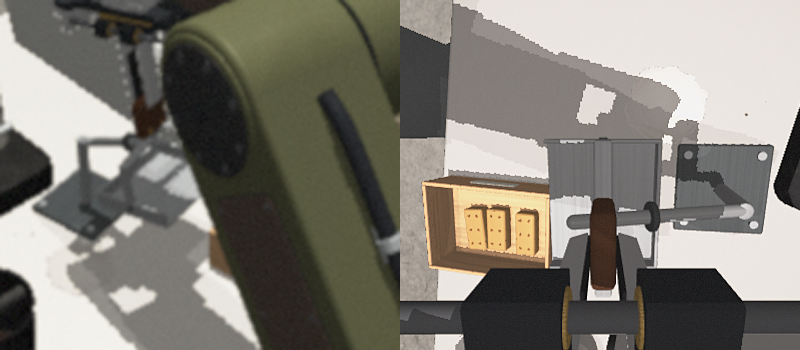

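The peg is threaded under the bail, its tip showing outside at (570,222), and the three biscuits lie in the box. I'll lower onto the peg.

Emit:
play_rows(
  commands=[
    {"dx": 0.0, "dy": 0.0, "dz": 0.002, "ax": 0.0, "ay": 0.0, "az": 0.0},
    {"dx": 0.0, "dy": 0.0, "dz": 0.002, "ax": 0.0, "ay": 0.0, "az": 0.0},
    {"dx": 0.0, "dy": 0.0, "dz": 0.002, "ax": 0.0, "ay": 0.0, "az": 0.0},
    {"dx": 0.0, "dy": 0.0, "dz": 0.001, "ax": 0.0, "ay": 0.0, "az": 0.0},
    {"dx": 0.0, "dy": 0.0, "dz": 0.001, "ax": 0.0, "ay": 0.0, "az": 0.0},
  ],
)

```text
time_s: 14.77
ee_pos: [0.6642, -0.0659, 0.2077]
eef_rot: [-2.981, 0.004, 1.767]
force: [0.8, 1.6, 4.6]
grip_width: 0.0157
```

```bash
python3 hang.py .118 .000 1
```

```text
14.7667 [ 0.6642 -0.0659  0.2077] [-2.9815  0.0043  1.7669] [0.8163 1.6335 4.5787] 0.01572394010627487 tilt 9.178601540790456
bail h 0.1187 lateral 0.0011 clear 0.0013
1 [1.  1.2 1.5] [ 0.82  0.23 -0.1 ]
```

Emit:
play_rows(
  commands=[
    {"dx": 0.0, "dy": 0.0, "dz": 0.0, "ax": 0.0, "ay": 0.0, "az": 0.0},
    {"dx": 0.0, "dy": 0.0, "dz": 0.0, "ax": 0.0, "ay": 0.0, "az": 0.0},
    {"dx": 0.0, "dy": 0.0, "dz": 0.0, "ax": 0.0, "ay": 0.0, "az": 0.0},
    {"dx": 0.0, "dy": 0.0, "dz": 0.0, "ax": 0.0, "ay": 0.0, "az": 0.0},
    {"dx": 0.0, "dy": 0.0, "dz": 0.0, "ax": 0.0, "ay": 0.0, "az": 0.0},
  ],
  claw=0.33,
)

```text
time_s: 15.18
ee_pos: [0.6639, -0.0662, 0.2071]
eef_rot: [-2.98, 0.005, 1.767]
force: [-0.1, 0.6, 0.2]
grip_width: 0.0307
```

```bash
python3 hang.py .118 .000 1;  python3 - <<'E'
from h import *
w=viewer.camera("wrist")[:,:,::-1]
cv2.imwrite("pics/p6.png",w[100:300,160:420])
E
```

```text
15.1833 [ 0.6639 -0.0662  0.2071] [-2.9804  0.0047  1.7667] [-0.0865  0.6437  0.1922] 0.030715764425345144 tilt 9.238905151839887
bail h 0.1190 lateral 0.0014 clear 0.0005
1 [1.3 1.4 0.8] [ 0.76  0.25 -0.12]
```

View pics/p6.png

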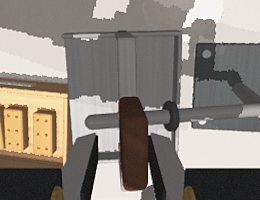

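The tray hangs against the collar, with the grip nearer the right finger. I'll re-centre by 4–5 mm while backing off.

Emit:
play_rows(
  commands=[
    {"dx": 0.0, "dy": 0.003, "dz": -0.001, "ax": 0.0, "ay": 0.0, "az": 0.0},
    {"dx": 0.0, "dy": 0.002, "dz": -0.002, "ax": 0.0, "ay": 0.0, "az": 0.0},
    {"dx": 0.0, "dy": 0.0, "dz": -0.004, "ax": 0.0, "ay": 0.0, "az": 0.0},
    {"dx": 0.0, "dy": 0.0, "dz": -0.006, "ax": 0.0, "ay": 0.0, "az": 0.0},
    {"dx": 0.0, "dy": 0.0, "dz": -0.006, "ax": 0.0, "ay": 0.0, "az": 0.0},
  ],
)

```text
time_s: 15.65
ee_pos: [0.6721, -0.0644, 0.2249]
eef_rot: [-2.978, 0.004, 1.767]
force: [0.6, 0.4, 0.1]
grip_width: 0.0309
```

```bash
python3 hang.py .118 .000 1;  python3 - <<'E'
from h import *
w=viewer.camera("wrist")[:,:,::-1]
cv2.imwrite("pics/p7.png",w[100:300,160:420])
E
```

```text
15.65 [ 0.6721 -0.0644  0.2249] [-2.9777  0.0039  1.7666] [0.5779 0.3518 0.0721] 0.03090921151274507 tilt 9.390852526100431
bail h 0.1107 lateral 0.0012 clear 0.0222
1 [ 1.2 -3.9 19.7] [ 0.61  0.21 -0.12]
```

View pics/p7.png

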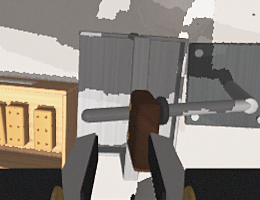

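Emit:
play_rows(
  commands=[
    {"dx": 0.0, "dy": 0.004, "dz": -0.004, "ax": 0.0, "ay": 0.0, "az": 0.0},
    {"dx": 0.0, "dy": 0.002, "dz": -0.008, "ax": 0.0, "ay": 0.0, "az": 0.0},
    {"dx": 0.0, "dy": 0.0, "dz": -0.014, "ax": 0.0, "ay": 0.0, "az": 0.0},
    {"dx": 0.0, "dy": 0.0, "dz": -0.02, "ax": 0.0, "ay": 0.0, "az": 0.0},
    {"dx": 0.0, "dy": 0.0, "dz": -0.02, "ax": 0.0, "ay": 0.0, "az": 0.0},
  ],
)

```text
time_s: 16.12
ee_pos: [0.6884, -0.0608, 0.2914]
eef_rot: [-2.976, 0.003, 1.766]
force: [0.1, 0.7, 0.9]
grip_width: 0.0311
```

Emit:
play_rows(
  commands=[
    {"dx": 0.0, "dy": -0.005, "dz": -0.015, "ax": 0.0, "ay": 0.0, "az": 0.0},
    {"dx": 0.0, "dy": -0.015, "dz": -0.015, "ax": 0.0, "ay": 0.0, "az": 0.0},
    {"dx": 0.0, "dy": -0.02, "dz": -0.01, "ax": 0.0, "ay": 0.0, "az": 0.0},
    {"dx": 0.0, "dy": -0.02, "dz": 0.0, "ax": 0.0, "ay": 0.0, "az": 0.0},
    {"dx": 0.0, "dy": -0.02, "dz": 0.0, "ax": 0.0, "ay": 0.0, "az": 0.0},
  ],
)

```text
time_s: 16.53
ee_pos: [0.6177, -0.0741, 0.349]
eef_rot: [-2.98, 0.004, 1.768]
force: [-0.0, -0.2, -0.7]
grip_width: 0.031
```

Emit:
play_rows(
  commands=[
    {"dx": 0.0, "dy": -0.02, "dz": 0.0, "ax": 0.0, "ay": 0.0, "az": 0.0},
    {"dx": 0.0, "dy": -0.02, "dz": 0.0, "ax": 0.0, "ay": 0.0, "az": 0.0},
    {"dx": 0.0, "dy": -0.02, "dz": 0.0, "ax": 0.0, "ay": 0.0, "az": 0.0},
    {"dx": 0.0, "dy": -0.015, "dz": 0.0, "ax": 0.0, "ay": 0.0, "az": 0.0},
    {"dx": 0.0, "dy": 0.0, "dz": 0.0, "ax": 0.0, "ay": 0.0, "az": 0.0},
  ],
)

```text
time_s: 16.95
ee_pos: [0.539, -0.0895, 0.3663]
eef_rot: [-2.986, 0.007, 1.768]
force: [-0.2, -0.3, 0.3]
grip_width: 0.0312
```

Run:
```python
from h import *
print(ctrl.get_obs()['force'],ctrl.get_obs()['ee_pos'])
s=viewer.camera("scene")[150:290,210:370,::-1]; w=viewer.camera("wrist")[:,:,::-1]
cv2.imwrite("pics/p8.png",np.hstack([cv2.resize(s,(400,350),interpolation=cv2.INTER_CUBIC),w[0:350,160:560]]))
```

```text
[-0.157  -0.2939  0.2697] [ 0.539  -0.0895  0.3663]
```

```bash
cat > chk.py <<'E'
from hang import *
o=ctrl.get_obs(); ims={n:viewer.camera(n) for n in("scene","wrist","top")}
def blob(n,guess,r):
    im=ims[n]; h=cv2.cvtColor(im,cv2.COLOR_RGB2HSV); m=((h[...,0]<15)|(h[...,0]>172))&(h[...,1]>90)&(h[...,2]>20)&(h[...,2]<140)
    g=proj(n,[guess],o)[0]; k=np.zeros(m.shape,np.uint8); cv2.circle(k,tuple(int(x) for x in g),r,1,-1)
    nn,_,st,c=cv2.connectedComponentsWithStats((m&(k>0)).astype(np.uint8))
    i=1+np.argmax(st[1:,4]) if nn>1 else 0; print(n,"guess",g,"blob",c[i],st[i]); return c[i]
gs=np.r_[B+E*.097,.195]
a,b=blob("scene",gs,25),blob("wrist",gs,40)
p=tri("scene",[a],"wrist",[b],o)[0];print("grip",p,"h %.3f lat %.3f"%((p[:2]-B)@E,(p[:2]-B)@[-E[1],E[0]]))
# bystanders: change against the first pictures
for n,t in(("top",[("milk",.494,-.4146,.165),("pitcher",.654,-.3291,.09),("glass",.6366,-.4493,.086),("jar",.4643,.2652,.096)]),("scene",[("jar",.4643,.2652,.096),("pitcher",.654,-.3291,.09)])):
    ref=cv2.imread(f"pics/{n}0.png")[:,:,::-1]
    for k,*q in t:
        u,v=proj(n,[q],o)[0].astype(int); w=np.s_[v-12:v+12,u-12:u+12]
        print(n,k,(u,v),"mean diff %.1f"%np.abs(ims[n][w].astype(int)-ref[w]).mean())
# biscuits: bright yellow/orange against the box, wrist view
bx=proj("wrist",[[.5,-.153,.02]],o)[0];print("box px",bx,"force",o['force'])
E
python3 chk.py
```

```text
scene guess [264.257  197.1413] blob [260.7531 194.7716] [255 186  13  19 162]
wrist guess [429.1237 195.0297] blob [446.2025 195.9066] [ 426  172   41   50 1521]
grip [ 0.6955 -0.0594  0.1971  0.003 ] h 0.081 lat 0.001
top milk (np.int64(394), np.int64(238)) mean diff 10.0
top pitcher (np.int64(357), np.int64(187)) mean diff 4.5
top glass (np.int64(396), np.int64(193)) mean diff 6.3
top jar (np.int64(159), np.int64(255)) mean diff 8.5
scene jar (np.int64(224), np.int64(317)) mean diff 0.9
scene pitcher (np.int64(327), np.int64(192)) mean diff 37.5
box px [283.4399 201.5226] force [ 0.9533 -0.9687 -0.4156]
```

Emit:
play_rows(
  commands=[
    {"dx": 0.0, "dy": 0.0, "dz": 0.0, "ax": 0.0, "ay": 0.0, "az": 0.0},
    {"dx": 0.0, "dy": 0.0, "dz": 0.0, "ax": 0.0, "ay": 0.0, "az": 0.0},
    {"dx": 0.0, "dy": 0.0, "dz": 0.0, "ax": 0.0, "ay": 0.0, "az": 0.0},
    {"dx": 0.0, "dy": 0.0, "dz": 0.0, "ax": 0.0, "ay": 0.0, "az": 0.0},
    {"dx": 0.0, "dy": 0.0, "dz": 0.0, "ax": 0.0, "ay": 0.0, "az": 0.0},
  ],
)

```text
time_s: 17.62
ee_pos: [0.5431, -0.0884, 0.3612]
eef_rot: [-2.979, 0.004, 1.77]
force: [0.2, 0.9, 0.3]
grip_width: 0.0311
```

```bash
python3 chk.py
```

```text
scene guess [264.257  197.1413] blob [260.6478 194.7862] [255 186  13  19 159]
wrist guess [428.9321 196.6959] blob [446.1558 197.34  ] [ 426  173   41   51 1553]
grip [ 0.6953 -0.059   0.1973  0.0028] h 0.081 lat 0.000
top milk (np.int64(394), np.int64(238)) mean diff 9.9
top pitcher (np.int64(357), np.int64(187)) mean diff 4.6
top glass (np.int64(396), np.int64(193)) mean diff 6.4
top jar (np.int64(159), np.int64(255)) mean diff 8.5
scene jar (np.int64(224), np.int64(317)) mean diff 1.0
scene pitcher (np.int64(327), np.int64(192)) mean diff 39.6
box px [282.8324 202.5511] force [0.198  0.9102 0.3209]
```

Run:
```python
from h import *
o=ctrl.get_obs()
im=viewer.camera("top"); ref=cv2.imread("pics/top0.png")[:,:,::-1]
for k,(u,v) in dict(milk=(394,238),pitcher=(357,187),glass=(396,193),jar=(162,257),knock=(175,200)).items():
    r=cv2.matchTemplate(im[v-20:v+20,u-20:u+20].copy(),ref[v-14:v+14,u-14:u+14].copy(),cv2.TM_CCOEFF_NORMED); print(k,"shift",np.array(cv2.minMaxLoc(r)[3])-6,"score %.3f"%r.max())
w=viewer.camera("wrist"); q=proj("wrist",[[x,y,.06] for x,y in((.5755,-.0857),(.5902,-.2005),(.4263,-.2211),(.4072,-.1038))],o)
m=np.zeros(w.shape[:2],np.uint8); cv2.fillPoly(m,[q.astype(int)],1)
h=cv2.cvtColor(w,cv2.COLOR_RGB2HSV); e=((h[...,2]>225)&(h[...,1]>70)&(m>0)).astype(np.uint8)
n,_,st,c=cv2.connectedComponentsWithStats(e)
for i in range(1,n):
    if st[i,4]>150: print("bright blob",st[i],onz("wrist",[c[i]],.025,o)[0])
```

```text
milk shift [0 0] score 0.997
pitcher shift [0 0] score 0.999
glass shift [0 0] score 0.999
jar shift [0 0] score 0.999
knock shift [0 0] score 0.895
bright blob [ 231  170  102   67 3666] [ 0.498  -0.1505  0.025 ]
```

```bash
python3 -c "
from station import workorder
print(workorder.hand_in())"
```

```text
the job is handed in; nothing more can be done
None
```

I poured all three biscuits into the box, hung the empty tray on the stand's arm, and handed the job in at about 18 s of the 61 s allowed.

- **Pour:** I gripped the tray by its wooden grip and tilted it slowly to about 32° with the lip about 60 mm above the worktop, level with the box rim. The picture taken after it reached 32° showed three biscuits in the box and an empty tray, and so did a later one.
- **Hang:** I threaded the bail about 30 mm past the peg tip, lowered it until the force showed contact, opened the fingers partway and backed off. The tray then slid to the stop collar.

**Last checks:**
- **Tray:** the grip's measured position was the same to within about 0.5 mm in two checks about 0.7 s apart. It fits a bail seated at the collar with the tray leaning along the arm.
- **Bystanders:** the milkshake, pitcher, glass and spice jar showed no shift in the top view.
- **Robot:** it was clear of everything, with forces near zero.

**Inconclusive checks:**
- I had used up the picture limit, so the final tray position was confirmed by measurement only.
- An automatic count of the biscuits at the end merged them with the box floor, so that count rests on the earlier pictures.
- The scene camera showed a large difference at the pitcher, probably because the arm was in the way.

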